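Ready the lamp console for an ultraviolet photograph

TASK

The oak panel is about to be photographed in ultraviolet: on the lamp console, switch off both studio lights (the two white toggles, thrown towards you) and switch on the ultraviolet lamp (the violet toggle under the hinged red cover, thrown away from you), leaving the cover fully shut again. Never flip the blue or green toggle, even for a moment, and do not shift or tip anything else on the table.

Things in the scene. Friction and masses are not known exactly. Their poses are not given: they have to be found in the camera images.
- console: Light grey lamp console, fixed; 274 mm (its y) x 150 (its x). Origin: centre of the underside, on the table; x runs from its front (robot side) to its back. Its top slopes up 15 deg to the back: 70 mm high in front, 110 behind. Five switches stand 44 mm apart in one row along y (pivots at x -29, z 91 mm), in changing order, on 2 mm black plates; pilot lamps 12 mm high stand 64 mm up the slope from them
- white_a_toggle (a joint): Toggle with a white paddle handle, hinged about the console's y. 0 = square to the slope; +0.36 (stop) leaning away from the robot, console +x = ON; -0.36 leaning to the robot = OFF. A spring snaps it to the nearer stop: leaving a stop takes about 4 N at the grip point, and past 0 it goes over by itself. Starts ON (a studio light)
- white_a_grip (a point): On the centre line of the white handle of white_a_toggle, 36 mm from its pivot; the handle ends 12 mm beyond, is 17 mm wide along the row and 11 mm thick (13 x 10 lower down). Moves with the handle
- white_b_toggle (a joint): Toggle with a white paddle handle, hinged about the console's y. 0 = square to the slope; +0.36 (stop) leaning away from the robot, console +x = ON; -0.36 leaning to the robot = OFF. A spring snaps it to the nearer stop: leaving a stop takes about 4 N at the grip point, and past 0 it goes over by itself. Starts ON (the other studio light)
- white_b_grip (a point): On the centre line of the white handle of white_b_toggle, 36 mm from its pivot; the handle ends 12 mm beyond, is 17 mm wide along the row and 11 mm thick (13 x 10 lower down). Moves with the handle
- blue_toggle (a joint): Toggle with a blue paddle handle, hinged about the console's y. 0 = square to the slope; +0.36 (stop) leaning away from the robot, console +x = ON; -0.36 leaning to the robot = OFF. A spring snaps it to the nearer stop: leaving a stop takes about 4 N at the grip point, and past 0 it goes over by itself. Starts ON
- blue_grip (a point): On the centre line of the blue handle of blue_toggle, 36 mm from its pivot; the handle ends 12 mm beyond, is 17 mm wide along the row and 11 mm thick (13 x 10 lower down). Moves with the handle
- green_toggle (a joint): Toggle with a green paddle handle, hinged about the console's y. 0 = square to the slope; +0.36 (stop) leaning away from the robot, console +x = ON; -0.36 leaning to the robot = OFF. A spring snaps it to the nearer stop: leaving a stop takes about 4 N at the grip point, and past 0 it goes over by itself. Starts OFF
- green_grip (a point): On the centre line of the green handle of green_toggle, 36 mm from its pivot; the handle ends 12 mm beyond, is 17 mm wide along the row and 11 mm thick (13 x 10 lower down). Moves with the handle
- uv_toggle (a joint): Violet paddle toggle under the red cover (ultraviolet lamp), hinged about the console's y. 0 = square to the slope; +0.36 (stop) leaning away from the robot, console +x = ON; -0.36 leaning to the robot = OFF. A spring snaps it to the nearer stop: leaving a stop takes about 6 N at the grip point, and past 0 it goes over by itself. Starts OFF
- uv_grip (a point): On the centre line of the violet handle, 26 mm from its pivot; the handle ends 12 mm beyond, is 17 mm wide along the row and 11 mm thick. Moves with the handle. To clear the open cover behind it, a gripper that reaches it must lean 20 deg or more towards the robot (fingers pointing down and away)
- uv_cover (a joint): Red see-through cover, a box open below, 34 mm wide, 84 long, top 45 mm above the slope; it clears the handle either way. 0 = shut (start); opens up and away from the robot to 1.4 rad (stop), standing to 137 mm off the slope close behind the handle. An over-centre spring (under 1 N at the lip) holds it at either end: beyond 0.7 rad it springs open, below that shut, by itself
- cover_lip (a point): Middle of the cover's thumb lip, a 7 mm thick tab, 34 mm wide along the row, jutting 21 mm from the cover's front wall towards the robot, 92 mm from the hinge line. Shut, it is parallel to the slope, 30 mm above it, and overhangs the console's front edge: free on both sides, to be pinched across its width. The cover's flat top lies 15 mm above this point
- cover_hinge (a point): Middle of the cover's hinge line (along the row), 40 mm up the slope from the violet handle's pivot and 34 mm off the slope; steel ears beside it, 42 mm over all. Fixed; its axes are the console's (not sloped)
- oak_panel: Bystander, fixed: oak panel lying face down, 200 x 270 x 26 mm, cradle of battens on top, in front on the right; origin under its centre
- cotton_pot: Bystander: aluminium pot with cotton balls, 66 mm across, 69 high, on the left; origin under its centre
- brush_jar: Bystander: stoneware pot of brushes, 118 mm across over the brushes, 168 high, back left; origin under its centre
- masking_tape: Bystander: roll of cream tape lying flat, 102 mm across, 25 high, front left; origin under its centre
- varnish_jar: Bystander: amber jar with a black cap, 54 mm across, 64 high, right; origin under its centre
- palette_dish: Bystander: white porcelain dish, 68 mm across, 15 high, right; origin under its centre
- watch_loupe: Bystander: black eye loupe, 36 mm across, 39 high, right, in front of the console; origin under its centre

How it is judged:
At the end, for the whole second after the job is handed in: Both white toggles are off (towards the robot, joint below -0.25), the violet one is on (away from the robot, above 0.25), the red cover is shut over it (joint below 0.1 rad), the blue toggle is still on (above 0.25) and the green one still off (below -0.25) (value of joint each of white_a_toggle, white_b_toggle, green_toggle below -0.25 rad and value of joint each of uv_toggle, blue_toggle above 0.25 rad and value of joint uv_cover below 0.1 rad); the robot touches nothing.
It fails at once if the blue or the green toggle is flipped past its middle (value of joint blue_toggle below 0 rad or value of joint green_toggle above 0 rad).
It fails at once if a bystander on the table is shifted by more than 30 mm or tipped over (distance of any of cotton_pot, brush_jar, masking_tape, varnish_jar, palette_dish, watch_loupe from where it was at the start of the episode above 0.03 m or angle between any of cotton_pot, brush_jar, varnish_jar, watch_loupe's own z axis and vertical above 0.5 rad).
It also fails if it takes over 56 s, if anything falls off the work surface, if the arm or the gripper's body presses on something with over 40 N, if the wrist force passes 120 N, or if a joint passes its speed limit or range.

ROBOT

A 6-joint arm with a two-finger parallel gripper is mounted at the origin on the work surface; the furniture and walls round the work are solid. World frame = base frame: x ahead of the robot, y to its left, z up, the work surface at z = 0. Lengths are in m, angles in rad, forces in N, time in s.
With the tool pointing down it reaches from about 0.425 to 0.95 m from the base axis. Payload 3.5 kg.
Tool frame: the origin (TCP) lies midway between the tips of the shut fingers; the grasp point (between the pads) lies 19 mm behind it (ctrl.pinch_z is the distance from the TCP to the grasp point, in m); z points along the fingers, y is the line along which they close (so a half turn about z gives the same grasp; the last joint's range is limited). The gripper opens to 85 mm and grips with 20 to 120 N. Pads are 22 mm wide; open, the fingers measure 114 mm over their backs; the gripper's body (76 mm by 85 mm) begins 54 mm behind the grasp point. The pads swing forward as they close: fully open they stand 13 mm farther back than shut.
Start: joints at [1.048, 0.286, 1.577, -0, 1.279, -0.15], TCP at [0.246, 0.629, 0.231] pointing down, gripper open.
Joint ranges: [-2.77, 2.77], [-0.9, 2.22], [0.21, 2.48], [-1.53, 4.67], [0.24, 2.81], [-2.84, 2.84]. Speed limits (rad/s): [2.79, 2.79, 3.14, 3.14, 3.14, 3.14].

INTERFACE

Orientations are given as a unit quaternion [x, y, z, w].
In Python, from plant import get_state, viewer, sign_off, ctrl gives the robot as it stands. The module is installed in compiled form; this text tells all that it offers.
- The arm moves only by the shell command python3 -m handwheel 'ROWS' [FORCE]. ROWS is JSON, a list that holds one entry, the list of rows, each a list of 5 numbers: the finger opening in m, from 0 to 0.0854, then the shift along the tool's x, y, z in m, then the turn about the tool's z in degrees. In form: [[[claw, x, y, z, spin], ...]]. A call has 1 to 12 rows; each row shifts and turns the commanded pose from where the row before left it, along the tool's axes as they then stand; what a row does not reach is not made up. A row lasts 1/12 s, in which the tool goes at most 41.7 mm and 7.16 degrees, less where a joint would pass 70% of its speed; a pose out of reach is approached as far as the arm can. A call is refused whole if a number of a shift passes 0.0417 or a number of a turn 7.16, either way. A call with a gripper value outside its range is refused whole. The fingers move at their own pace and stop on an object; FORCE is the grip in N (left out, the last holds). Time passes only in rows, so rows that do not move let the fingers close. It gives the time, the measured TCP pose, the force, the opening and the grip force at its end, in the units of the state.
- get_state(): the state, without advancing time (a new reading comes with each control period).
- viewer.read_camera(name): name is "side" or "top"; returns the picture (480x640x3 uint8, blue, green, red); there is no depth.
- viewer.camera_params(name): a dict with "fov_y" (degrees; the focal length in pixels is half the picture's height over the tangent of half this angle, whatever the lens; pixels are square), "cx", "cy" (the principal point, pixels), "xyz" and "attitude" of the camera in the world. Camera axes: x right, y up, looking along -z (the intrinsics and any distortion apply to the point x, -y, -z); pixel columns grow to the right and rows downward; lengths in m; the calibration is good to about 2 mm. A picture is of the moment at which its call begins. camera_params takes no time and is no camera call.
- sign_off(): hands the job in; it is judged then, once.
Trained networks look in the newest picture that a camera, given by its name, has taken for a name from the list of things; names that differ only in an ending like _2 or _b are one class to them, and where a whole thing is asked for, a point or a joint stands for the part that bears it (a point fixed in the world has none). Each returns a list of dicts, best first, with "confidence" (0 to 1); they miss things now and then, are a little off and sometimes report something else, mostly with a low value. They report only what shows in the picture. A call takes as long as a camera call.
- viewer.look_for(camera, name): "extent" ([left, top, width, height] as shares, 0 to 1, of the picture: columns of its width, rows of its height, round what is visible of it).
- viewer.outline_of(camera, name): "mask" (480x640 bool, what is visible of it) and "extent" ([left, top, width, height] as shares, 0 to 1, of the picture: columns of its width, rows of its height, round what is visible of it).
- viewer.pinpoint(camera, name): "xy" ([column, row] as shares, 0 to 1, of the picture: columns of its width, rows of its height: a listed point, or the origin of a listed thing).
The state is a dict: "time": time; "qpos": joint angles; "dq": joint speeds; "joint_efforts": joint torques, N m; "eef_pos": TCP position; "tcp_rot": TCP orientation; "contact_force": force on the tool from outside, world axes, zero at the start; "wrist_torque": the same for the moment, N m; "opening": opening from 0.0 (shut) to 1.0 (fully open); "finger_force": force on a finger pad.
Only numpy, scipy, OpenCV 4.12 (cv2) and the standard library are available. Lean on these libraries where they do the work, as an engineer would, in place of code of your own. Each camera call takes 0.05 s, during which the arm holds its last target. There are 200 camera calls.

## Working session

There is one attempt and no reset: what is moved stays moved. The work goes in short steps, Python scripts to look and compute and a shell command to move; the robot and the scene stay as the last step left them, time stands still between calls to the robot, and variables do not carry over. Pictures are saved under pics/ and viewed, at most 10 in all, crops included, and the job is handed in when it is done.

```bash
mkdir -p pics
cat > h.py <<'E'
import numpy as np, cv2
from scipy.spatial.transform import Rotation as R
from plant import get_state, viewer, sign_off, ctrl
def cam(n):
    p=viewer.camera_params(n); f=240/np.tan(np.radians(p['fov_y'])/2)
    return p,f
def ray(n,xy):
    p,f=cam(n); u,v=xy[0]*640,xy[1]*480
    d=np.array([(u-p['cx'])/f,-(v-p['cy'])/f,-1.])
    a=R.from_quat(p['attitude']).apply(d); return np.array(p['xyz']),a/np.linalg.norm(a)
def tri(xs):
    A=np.zeros((3,3));b=np.zeros(3)
    for n,xy in xs:
        o,d=ray(n,xy);P=np.eye(3)-np.outer(d,d);A+=P;b+=P@o
    x=np.linalg.solve(A,b)
    return x,[float(np.linalg.norm((np.eye(3)-np.outer(d,d))@(x-o))) for o,d in [ray(*q) for q in xs]]
def proj(n,X):
    p,f=cam(n);c=R.from_quat(p['attitude']).inv().apply(np.array(X)-p['xyz'])
    return p['cx']-f*c[0]/c[2],p['cy']+f*c[1]/c[2]
E
python3 - <<'E'
from h import *
np.set_printoptions(precision=4,suppress=True)
for n in('side','top'):
    print(n,viewer.camera_params(n)); cv2.imwrite(f'pics/{n}0.png',viewer.read_camera(n))
for k in('white_a_grip','blue_grip','green_grip','uv_grip','cover_lip','cover_hinge','console'):
    for n in('side','top'):
        print(k,n,[(np.round(np.array(r['xy'])*[640,480],1),round(r['confidence'],2)) for r in viewer.pinpoint(n,k)][:4])
print(get_state(), ctrl.pinch_z)
E
```

```text
side {'fov_y': 54.153539237880196, 'cx': 319.0150271375638, 'cy': 243.64202187415322, 'xyz': array([ 0.0622, -0.7103,  0.7612]), 'attitude': array([ 0.4241, -0.1301, -0.2555,  0.859 ])}
top {'fov_y': 51.963993065580816, 'cx': 321.99738075833153, 'cy': 238.36741804166397, 'xyz': array([ 0.3721, -0.0087,  1.6029]), 'attitude': array([ 0.0363, -0.0423, -0.6952,  0.7167])}
white_a_grip side [(array([404.1, 332.3]), 0.7), (array([333.3, 194.9]), 0.46)]
white_a_grip top [(array([271.3, 194.5]), 0.56)]
blue_grip side [(array([369.8, 227.4]), 0.46)]
blue_grip top [(array([329.1, 201.8]), 0.42)]
green_grip side [(array([333.4, 205.3]), 0.43)]
green_grip top [(array([284.7, 205.8]), 0.57)]
uv_grip side []
uv_grip top []
cover_lip side [(array([326.6, 229.3]), 0.6)]
cover_lip top [(array([300.3, 220.1]), 0.95)]
cover_hinge side [(array([360.2, 207.3]), 0.64)]
cover_hinge top [(array([299.8, 189.6]), 0.89)]
console side [(array([355.8, 248.4]), 0.69)]
console top [(array([303.5, 196.5]), 0.83)]
{'time': 0.8, 'qpos': array([ 1.048 ,  0.2862,  1.5767, -0.    ,  1.2786, -0.15  ]), 'dq': array([ 0.0002, -0.0014,  0.0013,  0.0002, -0.0001,  0.0008]), 'joint_efforts': array([  0.0007, -40.5908, -29.2928,  -0.0001,   0.0003,  -0.    ]), 'eef_pos': array([0.2458, 0.6286, 0.2314]), 'tcp_rot': array([0.1853, 0.9827, 0.    , 0.    ]), 'contact_force': array([0.1329, 0.0702, 0.5718]), 'wrist_torque': array([-0.0605,  0.0163,  0.0551]), 'finger_force': 0.0, 'opening': 0.9961841675838736} 0.0187
```

View pics/side0.png

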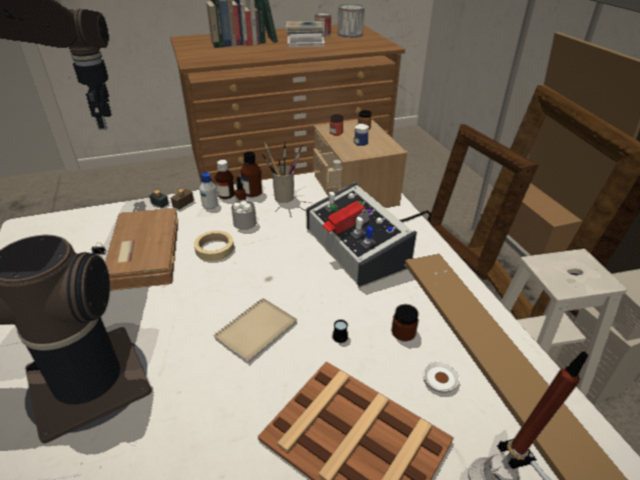

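View pics/top0.png

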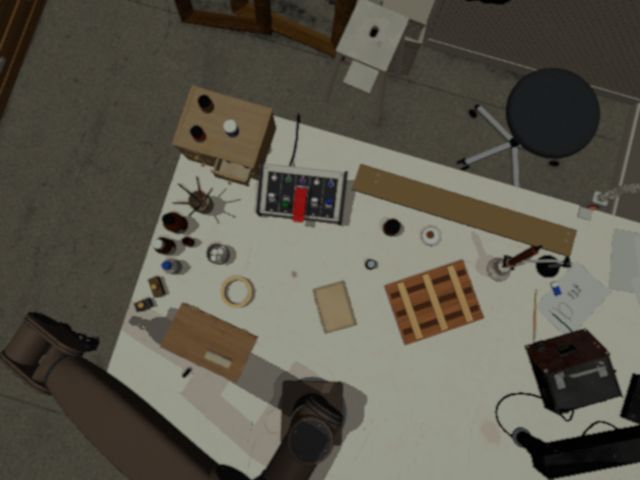

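Both views show the console near the table's back left: around (360,235) in side and (303,195) in top. The red cover is in the middle of the row, and the tool is far to the left.

Run:
```python
from h import *
np.set_printoptions(precision=4,suppress=True)
a=cv2.imread('pics/side0.png')[175:285,295:425];b=cv2.imread('pics/top0.png')[155:235,250:355]
a=cv2.resize(a,(390*1,330),interpolation=3);b=cv2.resize(b,(400,305),interpolation=3)
c=np.zeros((330,790,3),np.uint8);c[:,:390]=a;c[:305,390:]=b;cv2.imwrite('pics/c.png',c)
s=lambda u,v:(u/640,v/480)
for k,p,q in(('lip',(326.6,229.3),(300.3,220.1)),('hinge',(360.2,207.3),(299.8,189.6)),('blue',(369.8,227.4),(329.1,201.8)),('green',(333.4,205.3),(284.7,205.8)),('console',(355.8,248.4),(303.5,196.5))):
    print(k,*tri([('side',s(*p)),('top',s(*q))]))
for n in('side','top'): print(proj(n,[0,0,0]),proj(n,get_state()['eef_pos']))
```

```text
lip [0.5928 0.0508 0.0983] [0.0024121757579338623, 0.002412175757933918]
hinge [0.6869 0.0516 0.1276] [0.002952358795524032, 0.0029523587955240385]
blue [ 0.6489 -0.0374  0.1345] [0.000855266387560625, 0.0008552663875606176]
green [0.6359 0.0955 0.1274] [0.0034345771052994916, 0.0034345771052996456]
console [0.6855 0.047  0.003 ] [0.002887908933790469, 0.0028879089337903933]
(np.float64(86.83567253697615), np.float64(380.5213029996245)) (np.float64(105.67288030720735), np.float64(126.55945594535095))
(np.float64(310.5040519028421), np.float64(412.0042048724064)) (np.float64(82.17190015281554), np.float64(332.7834859780464))
```

View pics/c.png

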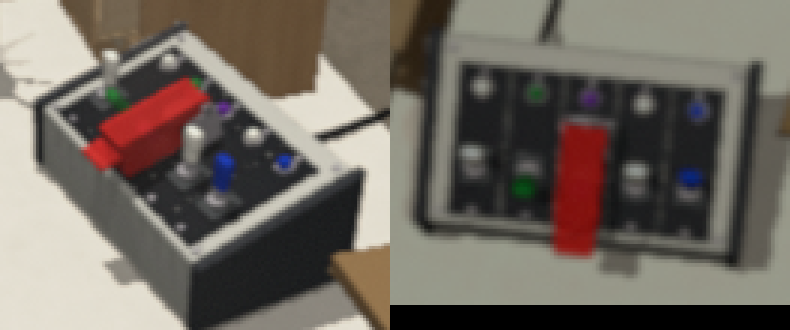

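```bash
cat >> h.py <<'E'
t=np.radians(15);S=np.array([np.cos(t),0,np.sin(t)]);N=np.array([-np.sin(t),0,np.cos(t)]);Y=np.array([0,1.,0])
YS=dict(wa=.088,green=.044,uv=0,wb=-.044,blue=-.088)
def piv(k): return np.array([-.029,YS[k],.091])
def grip(k,q,L=.036): return piv(k)+L*(N*np.cos(q)+S*np.sin(q))
HINGE=piv('uv')+.04*S+.0256*N
def cov(a,ds=-.092,dn=-.004): return HINGE+ds*(S*np.cos(a)+N*np.sin(a)*-1)+dn*(N*np.cos(a)-S*np.sin(a)) if 0 else HINGE+ds*(S*np.cos(a)-N*np.sin(a))+dn*(N*np.cos(a)+S*np.sin(a))
def w(P,c): return R.from_euler('z',c[2]).apply(P)+[c[0],c[1],c[3] if len(c)>3 else 0]
E
python3 - <<'E'
from h import *
from scipy.optimize import least_squares
np.set_printoptions(precision=4,suppress=True)
obs=[]
T=lambda u,v:((u-390)/3.81+250,v/3.81+155)
D=lambda u,v:(u/3+295,v/3+175)
for k,p,q in zip(YS,[(482,88),(537,92),(590,97),(643,103),(697,110)],[(170,62),None,(223,108),(255,135),(287,160)]):
    X=piv(k)+.064*S+(.012-.0084)*N
    obs.append(('top',X,T(*p),'lamp'+k))
    if q: obs.append(('side',X,D(*q),'lamp'+k))
for k,q,p,r in(('wa',.36,(333.3,194.9),(271.3,194.5)),('blue',.36,(369.8,227.4),(329.1,201.8)),('green',-.36,(333.4,205.3),(284.7,205.8))):
    obs+=[('side',grip(k,q),p,k),('top',grip(k,q),r,k)]
obs+=[('top',cov(0),(300.3,220.1),'lip'),('side',cov(0),(326.6,229.3),'lip'),('top',HINGE,(299.8,189.6),'hinge'),('side',HINGE,(360.2,207.3),'hinge')]
# console corners: top crop
for fl in (3,4):
    f=lambda c:np.ravel([np.array(proj(n,w(X,c)))-p for n,X,p,_ in obs])
    r=least_squares(f,[.686,.05,0,0][:fl],loss='soft_l1')
    print(r.x,np.degrees(r.x[2]))
for (n,X,p,l),e in zip(obs,f(r.x).reshape(-1,2)): print(n,l,e)
E
```

```text
[ 0.6843  0.0485 -0.0817] -4.680671771284898
[ 0.6843  0.0486 -0.0816 -0.0001] -4.678103222340551
top lampwa [ 0.2327 -0.5575]
side lampwa [-0.8254 -1.1603]
top lampgreen [-0.0461 -0.0184]
top lampuv [0.2019 0.2585]
side lampuv [-0.1055 -0.3623]
top lampwb [0.4518 0.273 ]
side lampwb [-0.846  -0.6537]
top lampblue [0.441  0.0254]
side lampblue [-1.0446  0.1971]
side wa [-1.0758 -0.1868]
top wa [0.333  0.1814]
side blue [0.2389 2.3481]
top blue [ 0.0053 -0.6634]
side green [-0.9528  2.1799]
top green [ 0.473  -1.2297]
top lip [-1.8617 -1.6079]
side lip [ 2.2569 -1.9468]
top hinge [ 1.6587 -0.7784]
side hinge [-0.2892  1.2683]
```

```bash
cat >> h.py <<'E'
C=[.6843,.0485,-.0817]
def go(P,c=C):
    "delta in tool axes to bring TCP to console-frame P (m)"
    s=get_state();Rt=R.from_quat(s['tcp_rot']);z=Rt.as_matrix()
    loc=R.from_euler('z',-c[2]).apply(s['eef_pos']-np.array([c[0],c[1],0]))
    print('delta mm',np.round(1000*Rt.inv().apply(w(np.array(P),c)-s['eef_pos']),1),'local mm',np.round(loc*1000,1),
     'lean',np.round(np.degrees(np.arcsin(R.from_euler('z',-c[2]).apply(z[:,2])[:2])),1),'open',round(s['opening'],3),'t',s['time'],'F',np.round(s['contact_force'],1))
E
python3 -m handwheel '[[[0,0,0,0,-5.6],[0,0,0,0,-5.6],[0,0,0,0,-5.5]]]' 60
python3 -c "
from h import *
go(piv('wb')+[.028,0,.13]);go(piv('wb')+[.028,0,.025])"
```

```text
time: 1.05
eef_pos: [0.2458, 0.6286, 0.2313]
tcp_rot: [0.038, 0.999, -0.0, -0.0]
contact_force: [0.3, -0.6, 0.1]
opening: 0.6
finger_force: 0.0
delta mm [-480.3 -588.9   10.3] local mm [-484.4  542.4  231.3] lean [-0. -0.] open 0.6 t 1.05 F [ 0.3 -0.6  0.1]
delta mm [-480.3 -588.9  115.3] local mm [-484.4  542.4  231.3] lean [-0. -0.] open 0.6 t 1.05 F [ 0.3 -0.6  0.1]
```

```bash
python3 -m handwheel '[[[0,-0.024,-0.0294,0,0],[0,-0.024,-0.0294,0,0],[0,-0.024,-0.0294,0,0],[0,-0.024,-0.0294,0,0],[0,-0.024,-0.0294,0,0],[0,-0.024,-0.0294,0,0],[0,-0.024,-0.0294,0,0],[0,-0.024,-0.0294,0,0],[0,-0.024,-0.0294,0,0],[0,-0.024,-0.0294,0,0]]]' >/dev/null
python3 -m handwheel '[[[0,-0.024,-0.0294,0,0],[0,-0.024,-0.0294,0,0],[0,-0.024,-0.0294,0,0],[0,-0.024,-0.0294,0,0],[0,-0.024,-0.0294,0,0],[0,-0.024,-0.0294,0,0],[0,-0.024,-0.0294,0,0],[0,-0.024,-0.0294,0,0],[0,-0.024,-0.0294,0,0],[0,-0.024,-0.0294,0,0],[0,0,0,0,0]]]'
python3 -c "
from h import *
go(piv('wb')+[.028,0,.07]);go(piv('wb')+[.028,0,.025])
cv2.imwrite('pics/s1.png',cv2.resize(np.vstack([viewer.read_camera('side')[60:285,250:450],viewer.read_camera('top')[130:255,220:420]]),None,fx=1.7,fy=1.7,interpolation=3))"
```

```text
time: 2.8
eef_pos: [0.6792, -0.0026, 0.231]
tcp_rot: [0.043, 0.999, -0.001, 0.001]
contact_force: [0.0, -0.4, 0.3]
opening: -0.004
finger_force: 0.0
delta mm [ 0.3  7.5 69.9] local mm [ -0.9 -51.3 231. ] lean [ 0.1 -0.1] open -0.004 t 2.8 F [ 0.  -0.4  0.3]
delta mm [  0.4   7.6 114.9] local mm [ -0.9 -51.3 231. ] lean [ 0.1 -0.1] open -0.004 t 2.8 F [ 0.  -0.4  0.3]
```

View pics/s1.png

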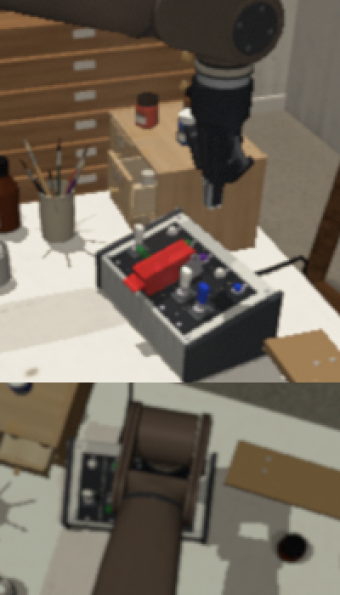

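The side view (crop at (213,195)) shows the closed fingers above the console, behind white_b. Going down behind it and pulling it towards the robot.

```bash
python3 -m handwheel '[[[0,0,0.0075,0.02,0],[0,0,0,0.03,0],[0,0,0,0.03,0],[0,0,0,0.025,0],[0,0,0,0.01,0],[0,0,0,0,0]]]'
python3 -m handwheel '[[[0,0.006,0,0,0],[0,0.007,0,0,0],[0,0.007,0,0,0],[0,0.006,0,0,0],[0,0,0,0,0],[0,0,0,0,0]]]'
python3 -m handwheel '[[[0,-0.015,0,0,0],[0,-0.008,0,-0.02,0],[0,0,0,-0.035,0],[0,0,0,-0.03,0],[0,0,0,0,0]]]'
python3 -c "
from h import *
go(piv('wa')+[.028,0,.09]);go(piv('wa')+[.028,0,.025])
cv2.imwrite('pics/s2.png',cv2.resize(viewer.read_camera('side')[165:285,290:430],None,fx=3,fy=3,interpolation=3))"
```

```text
time: 3.4
eef_pos: [0.6742, 0.0127, 0.1127]
tcp_rot: [0.04, 0.999, 0.0, -0.004]
contact_force: [-0.1, -0.3, -0.1]
opening: -0.003
finger_force: 0.0
time: 3.9
eef_pos: [0.6509, 0.0131, 0.1174]
tcp_rot: [0.041, 0.999, -0.0, 0.0]
contact_force: [-0.0, -0.2, -0.3]
opening: 0.001
finger_force: 0.0
time: 4.32
eef_pos: [0.6783, 0.0106, 0.2106]
tcp_rot: [0.041, 0.999, -0.001, 0.007]
contact_force: [0.3, 0.2, 1.4]
opening: 0.0
finger_force: 0.0
delta mm [ -1.5 126.3  29.5] local mm [ -2.9 -38.2 210.6] lean [ 0.8 -0. ] open 0.0 t 4.3167 F [0.3 0.2 1.4]
delta mm [ -0.6 126.3  94.5] local mm [ -2.9 -38.2 210.6] lean [ 0.8 -0. ] open 0.0 t 4.3167 F [0.3 0.2 1.4]
```

View pics/s2.png

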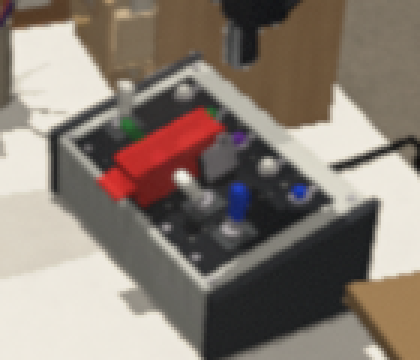

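White_b now leans to the robot (crop (185,180)), and blue is still upright-back at (237,195). White_a is next.

```bash
python3 -m handwheel '[[[0,0,0.03,0,0],[0,0,0.032,0,0],[0,0,0.032,0,0],[0,-0.001,0.032,0,0],[0,0,0,0.02,0],[0,0,0,0.03,0],[0,0,0,0.03,0],[0,0,0,0.014,0],[0,0,0,0,0]]]'
python3 -m handwheel '[[[0,0.006,0,0,0],[0,0.007,0,0,0],[0,0.007,0,0,0],[0,0.006,0,0,0],[0,0,0,0,0],[0,0,0,0,0]]]'
python3 -m handwheel '[[[0,-0.015,0,0,0],[0,-0.008,0,-0.02,0],[0,0,0,-0.035,0],[0,0,0,-0.03,0],[0,0,0,-0.02,0],[0,0,0,0,0]]]'
python3 -c "
from h import *
go(cov(0)+[0,0,.1])
cv2.imwrite('pics/s3.png',cv2.resize(viewer.read_camera('side')[165:285,290:430],None,fx=3,fy=3,interpolation=3))"
```

```text
time: 5.12
eef_pos: [0.6821, 0.1365, 0.1012]
tcp_rot: [0.041, 0.999, -0.0, -0.005]
contact_force: [0.2, 0.2, 0.3]
opening: 0.005
finger_force: 0.0
time: 5.62
eef_pos: [0.6623, 0.1388, 0.1114]
tcp_rot: [0.041, 0.999, 0.0, 0.005]
contact_force: [6.4, -1.9, 0.5]
opening: -0.001
finger_force: 2.4
time: 6.12
eef_pos: [0.6849, 0.1375, 0.2218]
tcp_rot: [0.041, 0.999, 0.001, 0.006]
contact_force: [-0.1, -0.6, 1.3]
opening: 0.001
finger_force: 0.0
delta mm [ 78.5 -88.7  22.2] local mm [ -6.7  88.7 221.8] lean [0.7 0.1] open 0.001 t 6.1167 F [-0.1 -0.6  1.3]
```

View pics/s3.png

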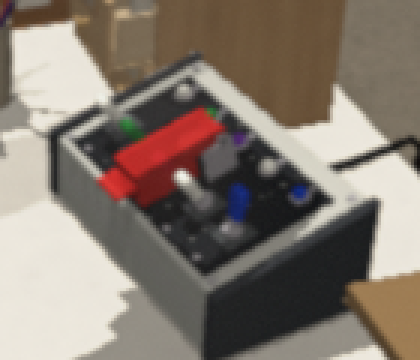

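```bash
python3 -m handwheel '[[[0,0,-0.03,-0.028,0],[0,0,-0.03,-0.028,0],[0,0,-0.029,-0.03,0],[0,-0.03,0,-0.02,0],[0,-0.04,0,0,0],[0,-0.04,0,0,0],[0,-0.04,0,0,0],[0,-0.04,0,0,0],[0,0,0,0,0]]]'
python3 -c "
from h import *
go(cov(0)+[0,0,.1]); s=get_state(); print(s['qpos'])"
python3 -m handwheel '[[[0,-0.04,0,0,0],[0,-0.04,0,0,0],[0,-0.04,0,0,0],[0,-0.04,0,0,0],[0,-0.04,0,0,0],[0,0,0,0,0]]]'
python3 -c "
from h import *
go(cov(0)+[0,0,.1]); s=get_state(); print(s['qpos'])
im=viewer.read_camera('top');cv2.imwrite('pics/t3.png',cv2.resize(im[155:235,250:355],None,fx=4,fy=4,interpolation=3))
for n in('side','top'):
  viewer.read_camera(n)
  for k in('white_a_grip','uv_cover','green_grip'): print(n,k,[(np.round(np.array(r['xy'])*[640,480],1),round(r['confidence'],2)) for r in viewer.pinpoint(n,k)][:4])
print(proj('side',w(grip('wa',-.36),C)),proj('top',w(grip('wa',-.36),C)))
"
```

```text
time: 6.92
eef_pos: [0.869, 0.0314, 0.3049]
tcp_rot: [0.041, 0.999, 0.0, -0.005]
contact_force: [-1.3, -0.4, -4.7]
opening: 0.004
finger_force: 0.0
delta mm [269.1   1.7 109.4] local mm [185.5  -2.  304.9] lean [-0.6 -0. ] open 0.004 t 6.9167 F [-1.3 -0.4 -4.7]
[-8.01992969e-02  7.25071766e-01  8.40569386e-01 -6.61311797e-05
  1.58677976e+00 -1.56825689e+00]
time: 7.42
eef_pos: [0.9747, 0.0165, 0.2878]
tcp_rot: [0.041, 0.999, 0.002, 0.013]
contact_force: [0.2, -0.7, -0.7]
opening: 0.001
finger_force: 0.0
delta mm [379.1   7.6  79.6] local mm [292.1  -8.2 287.8] lean [1.5 0.2] open 0.001 t 7.4167 F [ 0.2 -0.7 -0.7]
[-0.0879163   1.12756716  0.21994031  0.00437779  1.76819554 -1.57539323]
side white_a_grip [(array([325.1, 196.9]), 0.37)]Traceback (most recent call last):
  File "<string>", line 7, in <module>
    for k in('white_a_grip','uv_cover','green_grip'): print(n,k,[(np.round(np.array(r['xy'])*[640,480],1),round(r['confidence'],2)) for r in viewer.pinpoint(n,k)][:4])
                                                                                                                                             ~~~~~~~~~~~~~~~^^^^^
ValueError: it knows: blue_grip, brush_jar, console, cotton_pot, cover_hinge, cover_lip, green_grip, masking_tape, oak_panel, palette_dish, uv_grip, varnish_jar, watch_loupe, white_a_grip, white_b_grip
```

```bash
python3 -m handwheel '[[[0,-0.04,0,0,0],[0,-0.04,0,0,0],[0,-0.04,0,0,0],[0,-0.04,0,0,0],[0,-0.04,0,0,0],[0,-0.04,0,0,0],[0,0,0,0,0]]]'
python3 -c "
from h import *
go(cov(0)+[0,0,.1]); s=get_state(); print(s['qpos'])"
python3 -m handwheel '[[[0,0,0,-0.04,0],[0,0,0,-0.04,0],[0,0,0,-0.04,0],[0,0,0,-0.04,0],[0,0,0,0,0]]]'
python3 -c "
from h import *
go(cov(0)+[0,0,.1]); s=get_state(); print(s['qpos'])
for n in ('top',):
  viewer.read_camera(n)
  for k in('white_a_grip','green_grip'): print(n,k,[(np.round(np.array(r['xy'])*[640,480],1),round(r['confidence'],2)) for r in viewer.pinpoint(n,k)][:4])
print(proj('side',w(grip('wa',-.36),C)),proj('top',w(grip('wa',-.36),C)))"
```

```text
time: 8.15
eef_pos: [1.0189, -0.0034, 0.269]
tcp_rot: [0.041, 0.995, 0.004, 0.087]
contact_force: [-0.5, 0.8, -1.3]
opening: -0.002
finger_force: 0.0
delta mm [428.4  23.9  -3.3] local mm [337.7 -24.4 269. ] lean [10.   0.9] open -0.002 t 8.15 F [-0.5  0.8 -1.3]
[-0.10729783  1.15628343  0.2104908   0.01955659  1.6010686  -1.59410546]
time: 8.57
eef_pos: [0.9653, -0.0021, 0.4296]
tcp_rot: [0.04, 0.994, 0.004, 0.099]
contact_force: [0.1, 0.0, 1.9]
opening: 0.002
finger_force: 0.0
delta mm [407.4  24.8 154.2] local mm [284.2 -27.5 429.6] lean [11.4  0.9] open 0.002 t 8.5667 F [0.1 0.  1.9]
[-0.11268552  0.98744695  0.20999611  0.02280153  1.74595    -1.59675355]
top white_a_grip [(array([270.7, 203.2]), 0.55)]
top green_grip []
(np.float64(323.9194533128878), np.float64(199.21506989061533)) (np.float64(270.86385590486486), np.float64(202.9544102736582))
```

```bash
python3 -m handwheel '[[[0,-0.04,0,0,0],[0,-0.04,0,0,0],[0,-0.04,0,0,0],[0,-0.04,0,0,0],[0,-0.04,0,0,0],[0,-0.04,0,0,0],[0,-0.04,0,0,0],[0,-0.04,0,0,0],[0,0,0,0,0]]]'
python3 -c "
from h import *
go(cov(0)+[0,0,.1]); s=get_state(); print(s['qpos'])"
```

```text
time: 9.47
eef_pos: [1.0263, -0.0256, 0.3889]
tcp_rot: [0.041, 0.983, 0.007, 0.179]
contact_force: [0.0, 0.8, 0.3]
opening: 0.0
finger_force: 0.0
delta mm [471.4  42.6  27.5] local mm [346.9 -46.  388.9] lean [20.6  1.6] open 0.0 t 9.4667 F [0.  0.8 0.3]
[-0.13461092  1.0431414   0.2107786   0.04589025  1.5296216  -1.61660188]
```

```bash
python3 -m handwheel '[[[0,-0.04,0,0,0],[0,-0.04,0,0,0],[0,-0.04,0,0,0],[0,-0.04,0,0,0],[0,-0.04,0,0,0],[0,-0.04,0,0,0],[0,-0.04,0,0,0],[0,-0.04,0,0,0],[0,0,0,0,0]]]'
python3 -c "
from h import *
go(cov(0)+[-.04,0,.12]); s=get_state(); print(s['qpos'],R.from_quat(s['tcp_rot']).as_matrix())"
```

```text
time: 10.22
eef_pos: [1.0602, -0.0425, 0.4238]
tcp_rot: [0.04, 0.963, 0.007, 0.268]
contact_force: [0.6, -0.4, 0.5]
opening: -0.001
finger_force: 0.0
delta mm [540.9  56.9 -83.2] local mm [382.1 -60.  423.8] lean [31.  2.] open -0.001 t 10.2167 F [ 0.6 -0.4  0.5]
[-0.15191085  1.02728293  0.21006359  0.07183801  1.36618589 -1.63459932] [[-0.853198    0.07346461  0.51638757]
 [ 0.08100395  0.99668203 -0.00795614]
 [-0.51525871  0.03504127 -0.85631803]]
```

```bash
cat >> h.py <<'E'
def zl(): return R.from_euler('z',-C[2]).apply(R.from_quat(get_state()['tcp_rot']).as_matrix()[:,2])
E
python3 -c "
from h import *
go(cov(0)-.05*zl()+[0,0,.03]);go(cov(0)+.012*zl())"
```

```text
delta mm [553.   53.4 -35.6] local mm [382.1 -60.  423.8] lean [31.  2.] open -0.001 t 10.2167 F [ 0.6 -0.4  0.5]
delta mm [568.5  52.4  52.1] local mm [382.1 -60.  423.8] lean [31.  2.] open -0.001 t 10.2167 F [ 0.6 -0.4  0.5]
```

```bash
python3 -m handwheel '[[[0.046,0.039,0.004,-0.0025,0],[0.046,0.039,0.004,-0.0025,0],[0.046,0.039,0.004,-0.0025,0],[0.046,0.039,0.004,-0.0025,0],[0.046,0.039,0.004,-0.0025,0],[0.046,0.039,0.004,-0.0025,0],[0.046,0.039,0.004,-0.0025,0]]]'
python3 -m handwheel '[[[0.046,0.039,0.004,-0.0025,0],[0.046,0.039,0.004,-0.0025,0],[0.046,0.039,0.004,-0.0025,0],[0.046,0.039,0.004,-0.0025,0],[0.046,0.039,0.004,-0.0025,0],[0.046,0.039,0.004,-0.0025,0],[0.046,0.039,0.004,-0.0025,0],[0.046,0,0,0,0]]]'
python3 -c "
from h import *
go(cov(0)-.05*zl()+[0,0,.03]);go(cov(0)+.012*zl()); print(R.from_quat(get_state()['tcp_rot']).as_matrix())
cv2.imwrite('pics/s4.png',cv2.resize(viewer.read_camera('side')[105:285,270:430],None,fx=3,fy=3,interpolation=3))
for n in('side','top'):
  viewer.read_camera(n)
  print(n,[(np.round(np.array(r['xy'])*[640,480],1),round(r['confidence'],2)) for r in viewer.pinpoint(n,'cover_lip')], proj(n,w(cov(0),C)))"
```

```text
time: 10.8
eef_pos: [0.8584, 0.0007, 0.3184]
tcp_rot: [0.04, 0.963, 0.008, 0.267]
contact_force: [1.7, 0.8, 0.2]
opening: 0.538
finger_force: 0.0
time: 11.47
eef_pos: [0.6085, 0.0527, 0.1833]
tcp_rot: [0.039, 0.966, 0.008, 0.256]
contact_force: [-0.7, 0.6, -2.4]
opening: 0.541
finger_force: 0.0
delta mm [34.8  0.1 -6.6] local mm [-75.9  -2.  183.3] lean [29.6  2.1] open 0.541 t 11.4667 F [-0.7  0.6 -2.4]
delta mm [49.6 -1.  81.4] local mm [-75.9  -2.  183.3] lean [29.6  2.1] open 0.541 t 11.4667 F [-0.7  0.6 -2.4]
[[-0.86601783  0.07153888  0.49486898]
 [ 0.08021891  0.99677036 -0.00371176]
 [-0.49353627  0.0364834  -0.86895967]]
side [(array([325.5, 227. ]), 0.93), (array([351.5, 221.4]), 0.63)] (np.float64(328.8713068694791), np.float64(227.3234345107698))
top [(array([298.5, 221.4]), 0.64)] (np.float64(298.4595206604313), np.float64(218.48901861680173))
```

View pics/s4.png

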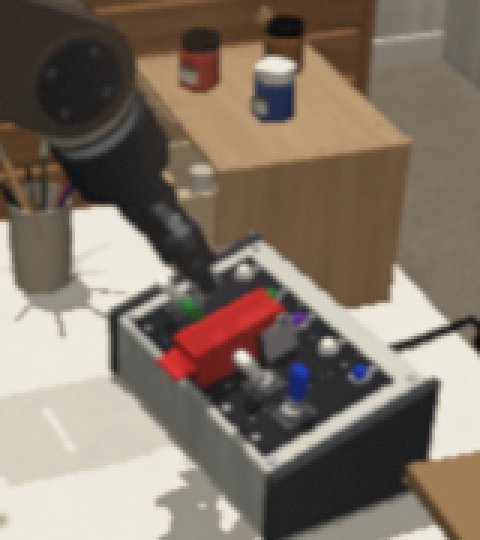

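The gripper is leaned about 30°, open, above and behind the lip, which shows at crop (178,362); both cameras put the lip a few mm nearer the robot than my model. Moving to the lip and closing.

```bash
python3 -m handwheel '[[[0.046,0.036,0,-0.005,0],[0.046,0.017,-0.001,0,0],[0.046,0,0,0.03,0],[0.046,0,0,0.03,0],[0.046,0,0,0.024,0],[0.046,0,0,0,0]]]' 30
python3 -c "
from h import *
go(cov(0)+.012*zl())"
python3 -m handwheel '[[[0.02,0,0,0,0],[0.02,0,0,0,0],[0.02,0,0,0,0],[0.02,0,0,0,0],[0.02,0,0,0,0]]]' 30
python3 -c "
from h import *
go(cov(0)+.012*zl())
for a in (.2,.4,.6,.8,.95,1.1): print(a,np.round(1000*(cov(a)-cov(0)),1))"
```

```text
time: 12.22
eef_pos: [0.618, 0.0529, 0.0981]
tcp_rot: [0.041, 0.963, 0.008, 0.266]
contact_force: [2.2, 2.3, -0.6]
opening: 0.54
finger_force: 1.5
delta mm [15.6  1.2  2.4] local mm [-66.5  -1.   98.1] lean [30.8  2. ] open 0.54 t 12.2167 F [ 2.2  2.3 -0.6]
time: 12.63
eef_pos: [0.617, 0.0577, 0.1011]
tcp_rot: [0.04, 0.963, 0.011, 0.266]
contact_force: [6.5, 23.2, -4.0]
opening: 0.394
finger_force: 30.8
delta mm [15.9 -3.6  5.4] local mm [-67.8   3.7 101.1] lean [30.8  2.4] open 0.394 t 12.6333 F [ 6.5 23.2 -4. ]
0.2 [-3.7  0.  18. ]
0.4 [-3.8  0.  36.4]
0.6 [-0.3  0.  54.4]
0.8 [ 6.8  0.  71.4]
0.95 [14.2  0.  83. ]
1.1 [23.3  0.  93.4]
```

```bash
python3 -m handwheel '[[[0.048,0,0,0,0],[0.048,0,0,0,0],[0.048,0,0,0,0]]]' 30
python3 -c "
from h import *
go(cov(0)+.012*zl()+[-.003,0.006,0])
for n in('side','top'):
  viewer.read_camera(n)
  print(n,[(np.round(np.array(r['xy'])*[640,480],1),round(r['confidence'],2)) for k in ('cover_lip','cover_hinge') for r in viewer.pinpoint(n,k)], proj(n,w(cov(0),C)), proj(n,w(HINGE,C)))"
```

```text
time: 12.88
eef_pos: [0.6174, 0.0528, 0.1016]
tcp_rot: [0.04, 0.963, 0.007, 0.268]
contact_force: [-0.4, 0.3, 0.1]
opening: 0.562
finger_force: 0.0
delta mm [19.5  7.3  4.3] local mm [-67.1  -1.2 101.6] lean [31.  2.] open 0.562 t 12.8833 F [-0.4  0.3  0.1]
side [(array([326.5, 229.1]), 0.85), (array([360.9, 205. ]), 0.59)] (np.float64(328.8713068694791), np.float64(227.3234345107698)) (np.float64(359.92950380136875), np.float64(208.537714568647))
top [(array([302.7, 218.4]), 0.72), (array([301.2, 189.5]), 0.56)] (np.float64(298.4595206604313), np.float64(218.48901861680173)) (np.float64(301.4818392676529), np.float64(188.8160230040329))
```

```bash
python3 -m handwheel '[[[0.048,0.008,0.006,-0.005,0],[0.048,0.008,0.001,0,0],[0.048,0.004,0,0.004,0],[0.048,0,0,0.004,0],[0.048,0,0,0,0]]]' 30
python3 -c "
from h import *
go(cov(0)+.012*zl()+[-.003,0.006,0])"
python3 -m handwheel '[[[0.02,0,0,0,0],[0.02,0,0,0,0],[0.02,0,0,0,0],[0.02,0,0,0,0]]]' 30
python3 -c "
from h import *
go(cov(0)+.012*zl()+[-.003,0.006,0])
cv2.imwrite('pics/s5.png',cv2.resize(viewer.read_camera('side')[145:265,270:430],None,fx=4,fy=4,interpolation=3))"
```

```text
time: 13.6
eef_pos: [0.5997, 0.0615, 0.0859]
tcp_rot: [0.04, 0.963, 0.007, 0.265]
contact_force: [0.1, 0.3, 0.7]
opening: 0.562
finger_force: 0.0
delta mm [-4.3  0.4 -0. ] local mm [-85.4   6.   85.9] lean [30.7  2. ] open 0.562 t 13.6 F [0.1 0.3 0.7]
time: 13.93
eef_pos: [0.6, 0.0606, 0.087]
tcp_rot: [0.04, 0.963, 0.007, 0.265]
contact_force: [-3.0, -4.7, 1.3]
opening: 0.384
finger_force: 31.4
delta mm [-3.4  1.2  0.8] local mm [-85.    5.2  87. ] lean [30.7  1.9] open 0.384 t 13.9333 F [-3.  -4.7  1.3]
```

View pics/s5.png

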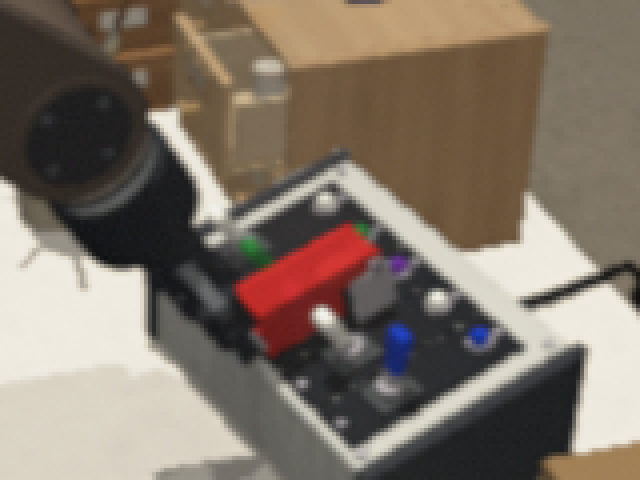

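Fingers hold the lip at crop (255,345). Lifting along the arc now.

```bash
python3 -m handwheel '[[[0.02,-0.004,0,-0.009,0],[0.02,-0.004,0,-0.009,0],[0.02,-0.0055,0,-0.0082,0],[0.02,-0.0057,0,-0.0082,0],[0.02,-0.007,0,-0.007,0],[0.02,-0.007,0,-0.007,0],[0.02,0,0,0,0]]]'
python3 -c "
from h import *
go(HINGE+[-.0936+.0096,.005,.0361-.016]);go(HINGE+[-.0846+.0096,.005,.0539-.016]);go(HINGE+[-.0722+.0096,.005,.0697-.016])"
```

```text
time: 14.57
eef_pos: [0.6046, 0.0597, 0.1486]
tcp_rot: [0.04, 0.963, 0.008, 0.267]
contact_force: [-4.8, -1.1, -0.5]
opening: 0.389
finger_force: 33.2
delta mm [1.9 0.3 1.8] local mm [-80.3   4.6 148.6] lean [30.9  2.1] open 0.389 t 14.5667 F [-4.8 -1.1 -0.5]
delta mm [-15.    0.9  -8.9] local mm [-80.3   4.6 148.6] lean [30.9  2.1] open 0.389 t 14.5667 F [-4.8 -1.1 -0.5]
delta mm [-33.8   1.3 -16.1] local mm [-80.3   4.6 148.6] lean [30.9  2.1] open 0.389 t 14.5667 F [-4.8 -1.1 -0.5]
```

```bash
python3 -m handwheel '[[[0.02,-0.0075,0,-0.0047,0],[0.02,-0.0075,0,-0.0047,0],[0.02,-0.0093,0,-0.0036,0],[0.02,-0.0093,0,-0.0036,0],[0.02,-0.0075,0,-0.0015,0],[0.02,-0.0075,0,-0.0015,0],[0.02,0,0,0,0]]]'
python3 -c "
from h import *
go(HINGE+[-.061+.0096,.005,.0797-.016])"
```

```text
time: 15.15
eef_pos: [0.6376, 0.0566, 0.1905]
tcp_rot: [0.04, 0.962, 0.009, 0.268]
contact_force: [-3.3, 5.0, 0.6]
opening: 0.384
finger_force: 34.5
delta mm [1.4 0.7 0. ] local mm [-47.2   4.3 190.5] lean [31.1  2.1] open 0.384 t 15.15 F [-3.3  5.   0.6]
```

```bash
python3 -m handwheel '[[[0.05,0,0,0,0],[0.05,0,0,0,0],[0.05,0,0,-0.02,0],[0.05,0,0,-0.03,0],[0.0,0.03,0,0,0],[0.0,0.03,0,0,0],[0.0,0,0,0,0],[0,0,0,0,0],[0,0,0,0,0]]]'
python3 -c "
from h import *
P=piv('uv')+[-.038,.004,.012]
go(P-.06*zl());go(P)
cv2.imwrite('pics/s6.png',cv2.resize(viewer.read_camera('side')[145:265,270:430],None,fx=4,fy=4,interpolation=3))
print([(np.round(np.array(r['xy'])*[640,480],1),round(r['confidence'],2)) for r in viewer.pinpoint('side','uv_grip')],proj('side',w(grip('uv',-.36,.026),C)))"
```

```text
time: 15.9
eef_pos: [0.5601, 0.0603, 0.202]
tcp_rot: [0.04, 0.962, 0.007, 0.268]
contact_force: [0.8, -0.1, 0.2]
opening: -0.002
finger_force: 0.0
delta mm [ 1.6 -1.6 54.6] local mm [-124.8    1.6  202. ] lean [31.1  2. ] open -0.002 t 15.9 F [ 0.8 -0.1  0.2]
delta mm [  1.6  -1.6 114.6] local mm [-124.8    1.6  202. ] lean [31.1  2. ] open -0.002 t 15.9 F [ 0.8 -0.1  0.2]
[(array([343.7, 184.3]), 0.74), (array([344.3, 218.7]), 0.38), (array([401.5, 332.5]), 0.28)] (np.float64(343.3823316726494), np.float64(218.2476223972698))
```

View pics/s6.png

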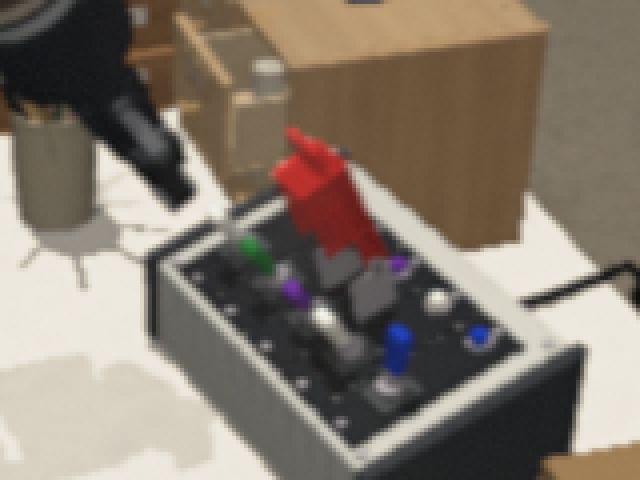

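The cover stands open at crop (330,200); the violet handle is at crop (297,293), i.e. pixel (344,218), right where my model puts it. Going in front of it.

```bash
python3 -m handwheel '[[[0,0.0015,0.001,0.03,0],[0,0,0,0.03,0],[0,0,0,0.03,0],[0,0,0,0.018,0],[0,0,0,0.006,0],[0,0,0,0,0]]]'
python3 -c "
from h import *
go(piv('uv')+[-.014,.002,.015])"
```

```text
time: 16.5
eef_pos: [0.6164, 0.0607, 0.1]
tcp_rot: [0.04, 0.963, 0.007, 0.265]
contact_force: [-0.1, 0.4, 0.7]
opening: 0.001
finger_force: 0.0
delta mm [-25.2  -4.7   7.7] local mm [-68.7   6.7 100. ] lean [30.7  2. ] open 0.001 t 16.5 F [-0.1  0.4  0.7]
```

```bash
python3 -m handwheel '[[[0,-0.004,-0.0045,0.001,0],[0,-0.007,0,0.002,0],[0,-0.007,0,0.002,0],[0,-0.007,0,0.0027,0],[0,0,0,0,0],[0,0,0,0,0]]]'
python3 -c "
from h import *
go(piv('uv')+[-.014,.002,.015])"
```

```text
time: 17.0
eef_pos: [0.642, 0.0542, 0.109]
tcp_rot: [0.04, 0.963, 0.007, 0.268]
contact_force: [0.9, 0.8, -1.2]
opening: -0.002
finger_force: 0.0
delta mm [ 1.9 -0.3  2.4] local mm [-42.6   2.2 109. ] lean [31.  2.] open -0.002 t 17.0 F [ 0.9  0.8 -1.2]
```

```bash
python3 -m handwheel '[[[0,0.012,0,0,0],[0,0.012,0,-0.01,0],[0,0,0,-0.04,0],[0,0,0,-0.04,0],[0,0,0,-0.03,0],[0,0,0,0,0]]]'
python3 -c "
from h import *
go(cov(1.4)); print('lip open local',cov(1.4),'topback',cov(1.4,-.075,.011))
for n in('side','top'):
  viewer.read_camera(n)
  for k in('uv_grip','green_grip','blue_grip','white_a_grip','cover_lip'): print(n,k,[(np.round(np.array(r['xy'])*[640,480],1),round(r['confidence'],2)) for r in viewer.pinpoint(n,k)])
  print('on',proj(n,w(grip('uv',.36,.026),C)),'off',proj(n,w(grip('uv',-.36,.026),C)),'green',proj(n,w(grip('green',-.36),C)),'lip',proj(n,w(cov(1.4),C)))"
```

```text
time: 17.5
eef_pos: [0.56, 0.0573, 0.2056]
tcp_rot: [0.039, 0.961, 0.007, 0.272]
contact_force: [0.0, -0.6, 1.0]
opening: -0.001
finger_force: 0.0
delta mm [-74.    0.6  42.7] local mm [-124.6   -1.4  205.6] lean [31.5  2. ] open -0.001 t 17.5 F [ 0.  -0.6  1. ]
lip open local [-0.03918931  0.          0.20792856] topback [-0.01844421  0.          0.19878303]
side uv_grip [(array([402.7, 332.4]), 0.69), (array([210.9, 248.6]), 0.61), (array([349.4, 212.9]), 0.45)]
side green_grip [(array([333.3, 207.2]), 0.51)]
side blue_grip [(array([365.9, 226.8]), 0.63)]
side white_a_grip [(array([324.7, 195.6]), 0.49)]
side cover_lip [(array([345.7, 185.4]), 0.62)]
on (np.float64(349.6144392405173), np.float64(214.75145667047872)) off (np.float64(343.3823316726494), np.float64(218.2476223972698)) green (np.float64(332.4627989005351), np.float64(207.44879836787237)) lip (np.float64(346.7714955596539), np.float64(183.73404716147476))
top uv_grip []
top green_grip [(array([286.4, 200.8]), 0.55)]
top blue_grip [(array([331.4, 199.9]), 0.45)]
top white_a_grip []
top cover_lip [(array([300.7, 198.2]), 0.49)]
on (np.float64(300.459253787651), np.float64(198.84260264990598)) off (np.float64(299.84009028458985), np.float64(204.7810107578526)) green (np.float64(285.19395308565777), np.float64(204.56525070095222)) lip (np.float64(298.8922302690673), np.float64(197.14167543101559))
```

UV is on (side pinpoint (349.4,212.9), ON predicted (349.6,214.8)). Going over the cover to push it shut from behind.

```bash
python3 -m handwheel '[[[0,0,0,-0.035,0],[0,0,0,-0.035,0],[0,-0.02,0,0,0],[0,-0.04,0,0,0],[0,-0.04,0,0,0],[0,0,0,0,0]]]'
python3 -c "
from h import *
T=np.array([.008,.003,.197])
go(T-.07*zl());go(T)"
```

```text
time: 18.6
eef_pos: [0.6139, 0.0484, 0.3153]
tcp_rot: [0.04, 0.962, 0.007, 0.271]
contact_force: [-0.6, 0.1, 1.4]
opening: 0.0
finger_force: 0.0
delta mm [-4.9  4.  71.9] local mm [-70.1  -5.8 315.3] lean [31.4  2. ] open 0.0 t 18.6 F [-0.6  0.1  1.4]
delta mm [ -4.9   4.  141.9] local mm [-70.1  -5.8 315.3] lean [31.4  2. ] open 0.0 t 18.6 F [-0.6  0.1  1.4]
```

```bash
python3 -m handwheel '[[[0,-0.005,0.004,0.03,0],[0,0,0,0.03,0],[0,0,0,0.03,0],[0,0,0,0.03,0],[0,0,0,0.022,0],[0,0,0,0,0]]]'
python3 -c "
from h import *
T=np.array([.008,.003,.197])
go(T)"
```

```text
time: 19.1
eef_pos: [0.6836, 0.0522, 0.1828]
tcp_rot: [0.04, 0.964, 0.008, 0.261]
contact_force: [-0.3, 0.9, -0.7]
opening: 0.0
finger_force: 0.2
delta mm [-14.9  -0.2  -7.8] local mm [ -1.    3.6 182.8] lean [30.2  2. ] open 0.0 t 19.1 F [-0.3  0.9 -0.7]
```

```bash
python3 -m handwheel '[[[0,0.007,0,-0.007,0],[0,0.007,0,-0.007,0],[0,0.011,0,0.0015,0],[0,0.011,0,0.002,0],[0,0.008,0,0.004,0],[0,0.009,0,0.004,0],[0,0,0,0,0],[0,0,0,0,0]]]'
python3 -c "
from h import *
go(HINGE+[-.0507,.003,.0316])
for n in('side',):
  viewer.read_camera(n)
  print([(np.round(np.array(r['xy'])*[640,480],1),round(r['confidence'],2)) for r in viewer.pinpoint(n,'cover_lip')],[proj(n,w(cov(a),C)) for a in (0,.5,1.4)])"
```

```text
time: 19.77
eef_pos: [0.6379, 0.0567, 0.1637]
tcp_rot: [0.04, 0.963, 0.008, 0.265]
contact_force: [0.2, -0.2, -0.3]
opening: 0.003
finger_force: 0.0
delta mm [ 3.7 -1.6  4.7] local mm [-46.9   4.4 163.7] lean [30.7  2. ] open 0.003 t 19.7667 F [ 0.2 -0.2 -0.3]
[(array([327.1, 228.2]), 0.61), (array([328.1, 195.8]), 0.25)] [(np.float64(328.8713068694791), np.float64(227.3234345107698)), (np.float64(328.3253964081492), np.float64(212.00422972550615)), (np.float64(346.7714955596539), np.float64(183.73404716147476))]
```

The cover lip is back at its shut position. Backing off and checking everything.

```bash
python3 -m handwheel '[[[0,0,0,-0.03,0],[0,0,0,-0.04,0],[0,0,0,-0.04,0],[0,0,0,-0.04,0],[0,0,0,-0.04,0],[0,0,0,0,0],[0,0,0,0,0],[0,0,0,0,0]]]'
python3 -c "
from h import *
go([0,0,.3]);im=viewer.read_camera('side');cv2.imwrite('pics/s7.png',cv2.resize(im[165:285,290:430],None,fx=4,fy=4,interpolation=3))
for k in('green_grip','blue_grip','white_a_grip','white_b_grip','cover_lip'): print(k,[(np.round(np.array(r['xy'])*[640,480],1),round(r['confidence'],2)) for r in viewer.pinpoint('side',k)])"
```

```text
time: 20.53
eef_pos: [0.5416, 0.0577, 0.3284]
tcp_rot: [0.04, 0.963, 0.007, 0.266]
contact_force: [0.6, -0.3, -0.4]
opening: -0.001
finger_force: 0.0
delta mm [-108.2    0.2   97.7] local mm [-143.    -2.4  328.4] lean [30.8  2. ] open -0.001 t 20.5333 F [ 0.6 -0.3 -0.4]
green_grip []
blue_grip [(array([368.1, 226.5]), 0.52)]
white_a_grip [(array([326.2, 195.3]), 0.48), (array([356.3, 251. ]), 0.24)]
white_b_grip [(array([352.5, 223.8]), 0.58)]
cover_lip [(array([324.7, 227.5]), 0.93)]
```

View pics/s7.png

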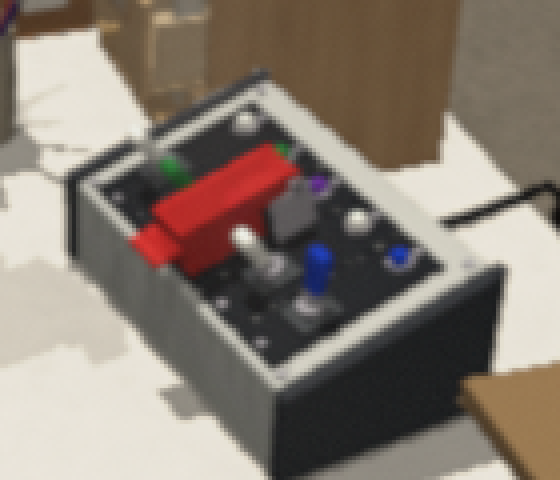

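The cover is shut, with its lip at crop (155,247). White_b leans to the robot (245,240), white_a leans to the robot (140,140), green is unchanged (172,170) and blue is still ON (318,265). Handing in.

```bash
python3 -c "
from plant import sign_off
print(sign_off())"
```

```text
the job is handed in; nothing more can be done
None
```

I handed the job in at about 20.6 s. By the last camera checks both white toggles are off, the UV toggle is on under the fully shut cover, blue and green are unchanged, and the arm is clear; `sign_off()` returned no verdict.

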